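Dock the descaler tray and free the safety cap

ROBOT

A 6-joint arm with a two-finger parallel gripper is mounted at the origin on the work surface. World frame = base frame: x ahead of the robot, y to its left, z up, the work surface at z = 0. Lengths are in m, angles in degrees, forces in N, time in s.
With the tool pointing down it reaches from about 0.25 to 0.725 m from the base axis. Payload 9.7 kg.
Tool frame: the origin (TCP) lies on the centre line of the jaws, within the pads' length; the fingertips stand 14 mm ahead of it and the grasp point (between the pads) lies 5 mm behind it; z points along the fingers, y is the line along which they close (so a half turn about z gives the same grasp; the last joint's range is limited). The gripper opens to 85 mm and grips with 20 to 120 N. Pads are 22 mm wide; open, the fingers measure 114 mm over their backs; the gripper's body (76 mm by 85 mm) begins 54 mm behind the grasp point. The pads swing forward as they close: fully open they stand 13 mm farther back than shut.
Start: joints at [-76.604, 4.979, 10.078, 95.1, 0, 90], TCP at [0.127, -0.535, 0.245] pointing down, gripper open.
Joint ranges: [-179.16, 179.16], [-48.56, 103.87], [-65.8, 70.77], [-126.05, 130.52], [-82.76, 87.17], [-180, 180]. Speed limits (degrees/s): [127.2, 127.2, 147.25, 180, 180, 180].

INTERFACE

Orientations are given as [roll, pitch, yaw] about the fixed x, y, z axes, in that order (R = Rz(yaw) Ry(pitch) Rx(roll)).
In Python, from workcell import bot, camera, get_calibration, ticket gives the robot as it stands. The module is installed in compiled form; this text tells all that it offers.
- The arm moves only by the tool send_rows, never from a script. Its arguments are lists of equal length, an entry for each row: "linear": the shift along the tool's x, y, z in m, a list of three; "twist": the turn, a rotation vector about the tool's x, y, z in units of 10 degrees (1.0 is 10 degrees), a list of three; "gripper": the opening in per cent of the stroke, from 0 (shut) to 100 (fully open). In form: {"linear": [[x, y, z], ...], "twist": [[wx, wy, wz], ...], "gripper": [gripper, ...]}. A call has 1 to 8 rows; each row shifts and turns the commanded pose from where the row before left it, along the tool's axes as they then stand; what a row does not reach is not made up. A row lasts 1/8 s, in which the tool goes at most 62.5 mm and 10.7 degrees, less where a joint would pass 70% of its speed; a pose out of reach is approached as far as the arm can. A call with a gripper value outside its range is refused whole. The fingers move at their own pace and stop on an object; "grip_force" is the grip in N (left out, the last holds). Time passes only in rows, so rows that do not move let the fingers close. It gives the time, the measured TCP pose, the force, the opening and the grip force at its end, in the units of the state.
- bot.get_obs(): the state, without advancing time (a new reading comes with each control period).
- camera(name): name is "side" or "top" or "wrist"; returns the picture (420x560x3 uint8, red, green, blue); there is no depth.
- get_calibration(name): a dict with "fx", "fy", "cx", "cy" (pixels), "k1" (the pictures are not rectified: a ray, as slopes to the right and down, at radius r is drawn at 1 + k1 r^2 times it, then the intrinsics apply), "origin" and "orientation" of the camera in the world; the wrist camera has in their place "hand_eye" (4x4, takes a point from camera to tool coordinates, whose origin is the TCP and whose axes are the flange's). Camera axes: x right, y down, z forward; pixel columns grow to the right and rows downward; lengths in m; the calibration is good to about 2 mm. A picture is of the moment at which its call begins: read the wrist's pose just before it. get_calibration takes no time and is no camera call.
- ticket.job_done(): hands the job in; it is judged then, once.
The state is a dict: "time": time; "q": joint angles; "qd": joint speeds; "joint_efforts": joint torques, N m; "ee_pos": TCP position; "tcp_rot": TCP orientation; "wrist_force": force on the tool from outside, world axes, zero at the start; "torque": the same for the moment, N m; "opening": finger opening in m; "grasp_force": force on a finger pad.
Only numpy, scipy, OpenCV 4.12 (cv2) and the standard library are available. Lean on these libraries where they do the work, as an engineer would, in place of code of your own. Each camera call takes 0.05 s, during which the arm holds its last target. There are 200 camera calls.

TASK

First slide the blue tray, with the descaler bottle and the dosing cup standing on it, along the table into the steel slotted dock until it is fully home against the end stop. Then open the bottle in the dock: press its red safety cap down, twist it anticlockwise (seen from above) while pressed, and lift it off, leaving the bottle standing in the tray. Finish holding the cap in the gripper, upright and still, straight above the bottle with 5 to 10 cm of air between cap and bottle mouth; do not put it down, keep the dosing cup standing on the tray, and leave the other things on the table alone.

Things in the scene. Friction and masses are not known exactly. Their poses are not given: they have to be found in the camera images.
- tray: Loose blue tray flat on the table, 230 mm long (its x), 150 mm wide (y), plate 6 mm thick. Origin: centre of its underside. +x is the end that enters the dock first; the white grip bar is at the -x end. A square pocket (walls 20 mm above the plate), centred at x = +25 mm, y = 0, holds the bottle with 1.5 mm play so it cannot turn. Loaded 0.6 to 0.95 kg, slides with ordinary friction.
- tray_grip (a point): Centre of the tray's white grip bar: tray x = -85 mm, y = 0, 45 mm above the underside; axes as the tray's. The bar runs along the tray's x: 60 mm long, 14 mm thick (along y), 22 mm high (34 to 56 mm above the table), on two posts at its ends. Pinch it from above, fingers on its two long sides.
- dock: Fixed steel slotted dock. Its origin and axes are those the tray's origin and axes have when fully home: the tray enters from the -x side and slides along +x. Rails at x = -65 to 115 mm, 155 mm clear width; their lips (10 to 15 mm high) overhang the tray's long edges by 4 mm a side. End stop face at x = 115 mm; behind it a grey unit, x = 127 to 182 mm, 90 mm high.
- dock_mouth (a point): Middle of the dock's mouth on the table, at dock x = -95 mm, y = 0; axes as the dock's. Here flared guides, 15 mm high, are about 182 mm apart and narrow to the 155 mm of the rails at dock x = -65 mm.
- bottle: Loose white square bottle with green labels in the tray's pocket: 64 x 64 mm, body 100 mm high, shoulder up to 110 mm, neck 28 mm in diameter, the mouth (a grey sprung seal disc) 156 mm above its underside; 0.35 to 0.6 kg. Origin: centre of its underside, 6 mm above the tray's underside; z up, axes as the tray's.
- cap: Loose red round cap, 53 mm diameter, 35 mm high, 30 g. Origin: centre of its lower rim, z up, axes as the bottle's while locked. Locked, the rim is 126 mm and the top 161 mm above the bottle's underside (132 and 167 mm above the table), 16 mm clear of the shoulder. Once free it comes straight up; 30 mm of lift clears the neck.
- cap_top (a point): Centre of the cap's flat top, marked with a white arrow; axes as the cap's. Safety lock: the cap starts to go down at about 7 N, passes the locking teeth after 4 mm (10 N), bottoms at 7.5 mm (13 N). Pressed at least 5 mm it turns anticlockwise seen from above, and can be lifted once turned 50 to 125 degrees (80 is best). It cannot turn clockwise. A spring pushes it back up when let go.
- dose_cup: Small white dosing cup standing loose on the tray near its leading end, 36 mm across, 35 mm high. Origin: centre of its underside, z up.
- bowl: Brown proving bowl, 160 mm across, 85 mm high, bystander. Origin: centre of its underside.
- mug: White mug, 76 mm across, 80 mm high, bystander. Origin: centre of its underside.
- jam_jar: Amber jar with brass lid, 72 mm across, 100 mm high, bystander. Origin: centre of its underside.
- oil_bottle: Green oil bottle with black cap, 66 mm across, 220 mm high, bystander. Origin: centre of its underside.
- tumbler: Clear drinking glass, 72 mm across, 100 mm high, bystander. Origin: centre of its underside.
- spatula: Kitchen spatula with wooden handle lying flat on the table, bystander. Origin: on its underside, near its middle; x along it, handle to -x.
Things that resemble listed ones, but are neither listed nor needed, are in the scene too. What is shaped like the bottle but pink or purple is not meant.

How it is judged (in metres and radians):
On the way, in this order (a step that is already met when the one before it is completed fails the run):
1. the tray is fully home in the dock, the bottle in its pocket and its cap still locked on (x of tray in the frame of dock between -0.009 and 0.006 m and y of tray in the frame of dock between -0.007 and 0.007 m and angle between the x axis of tray and the x axis of dock, either way round below 0.07 rad and height (world z) of tray below 0.006 m and z of bottle in the frame of tray below 0.014 m and horizontal distance between bottle and tray below 0.035 m and angle between bottle's own z axis and vertical below 0.12 rad and z of cap in the frame of bottle between 0.12 and 0.13 m and angle between the x axis of cap and the x axis of bottle, either way round below 0.25 rad), for 0.2 s.
2. the cap is pressed down, still locked (z of cap in the frame of bottle below 0.1225 m and angle between the x axis of cap and the x axis of bottle, either way round below 0.3 rad), for 0.05 s.
3. the cap is turned past its locking teeth while down (angle between the x axis of cap and the x axis of bottle, either way round above 0.5 rad and z of cap in the frame of bottle below 0.1237 m).
At the end, for the whole second after the job is handed in: Tray within 9 mm of fully home in the dock, bottle in its pocket, dosing cup standing on the tray; the fingers hold the cap still and upright (0.2 rad), its rim 40 to 110 mm above the bottle mouth, its centre within 40 mm of the bottle axis, touching neither bottle nor tray (x of tray in the frame of dock between -0.009 and 0.006 m and y of tray in the frame of dock between -0.007 and 0.007 m and angle between the x axis of tray and the x axis of dock, either way round below 0.07 rad and height (world z) of tray below 0.006 m and z of bottle in the frame of tray below 0.014 m and horizontal distance between bottle and tray below 0.035 m and angle between bottle's own z axis and vertical below 0.12 rad and z of cap in the frame of bottle between 0.196 and 0.266 m and horizontal distance between cap and bottle below 0.04 m and angle between each of cap, dose_cup's own z axis and vertical below 0.2 rad and contact force between cap and the fingers above 1 N and contact force between cap and bottle below 0.05 N and contact force between cap and tray below 0.05 N and linear speed of each of cap, bottle below 0.03 m/s and z of dose_cup in the frame of tray between 0.002 and 0.02 m); the arm keeps its last pose, push and grip.
It fails at once if the bottle is lifted out of or tipped in the tray (z of bottle in the frame of tray above 0.022 m or angle between bottle's own z axis and vertical above 0.3 rad).
It fails at once if the dosing cup is knocked over (angle between dose_cup's own z axis and vertical above 0.6 rad).
It fails at once if a bystander is disturbed (distance of any of bowl, mug, jam_jar, oil_bottle, tumbler, spatula from where it was at the start of the episode above 0.03 m).
It also fails if it takes over 61 s, if anything falls off the work surface, if the arm or the gripper's body presses on something with over 40 N, if the wrist force passes 120 N, or if a joint passes its speed limit or range.

## Working session

There is one attempt and no reset: what is moved stays moved. The work goes in short steps, Python scripts to look and compute and a tool call to move; the robot and the scene stay as the last step left them, time stands still between calls to the robot, and variables do not carry over. Pictures are saved under pics/ and viewed, at most 10 in all, crops included, and the job is handed in when it is done.

Besides the shell and the picture viewer there is one more tool, called after "Call:" by a JSON object that holds its "name" and its "arguments", one argument or row to a line. send_rows: Moves the arm, as the interface text tells. Its arguments: {"type":"object","properties":{"linear":{"type":"array"},"twist":{"type":"array"},"gripper":{"type":"array"},"grip_force":{"type":"number"}},"required":["linear","twist","gripper"]}

```bash
mkdir -p pics; ls; python3 - <<'E'
from workcell import bot,camera,get_calibration
import cv2,numpy as np
print(bot.get_obs())
for n in("top","side","wrist"):
    print(n,get_calibration(n)); cv2.imwrite(f"pics/{n}0.png",camera(n)[:,:,::-1])
E
```

```text
pics
{'time': 0.0, 'q': array([-7.66024766e+01,  5.01125494e+00,  1.00371339e+01,  9.51013010e+01,
        4.40490545e-04,  9.00003199e+01]), 'qd': array([-0.01175637,  0.05907071, -0.06152604,  0.01012954, -0.02716321,
        0.00570584]), 'joint_efforts': array([-1.08964665e-03, -5.20395613e+01,  4.64799070e+01,  1.65873062e-02,
       -1.29728735e-05,  8.83116940e-06]), 'ee_pos': array([ 0.12739215, -0.53482983,  0.24460559]), 'tcp_rot': array([-1.79924578e+02, -4.40069027e-04,  1.33972029e+01]), 'wrist_force': array([ 0.06574773, -0.27151659,  0.51417683]), 'torque': array([-0.03558123,  0.02334218, -0.04680871]), 'grasp_force': 0.0, 'opening': 0.08509807689839094}
top {'fx': 392.8918572141722, 'fy': 392.8918572141722, 'cx': 277.8082711585682, 'cy': 208.47124447954306, 'k1': 0.007646058206649788, 'origin': array([0.31160819, 0.02409128, 1.22629958]), 'orientation': array([-167.41448364,   -0.20539393,  -87.50781689])}
side {'fx': 496.1286355122106, 'fy': 496.1286355122106, 'cx': 284.8731389950859, 'cy': 216.6048384310776, 'k1': -0.11307714941159212, 'origin': array([ 0.17503089, -1.00116532,  1.20695263]), 'orientation': array([-135.09461889,    0.4607332 ,  -20.45028555])}
wrist {'fx': 330.82698643720283, 'fy': 330.82698643720283, 'cx': 277.97123703405725, 'cy': 205.99709804566209, 'k1': 0.005382683150911816, 'hand_eye': array([[-4.02836445e-04, -9.53964984e-01, -2.99917734e-01,
         7.81116437e-02],
       [ 9.99999889e-01, -3.10462682e-04, -3.55650435e-04,
        -1.20435678e-04],
       [ 2.46164798e-04, -2.99917843e-01,  9.53965003e-01,
        -1.28299788e-01],
       [ 0.00000000e+00,  0.00000000e+00,  0.00000000e+00,
         1.00000000e+00]])}
```

View pics/top0.png

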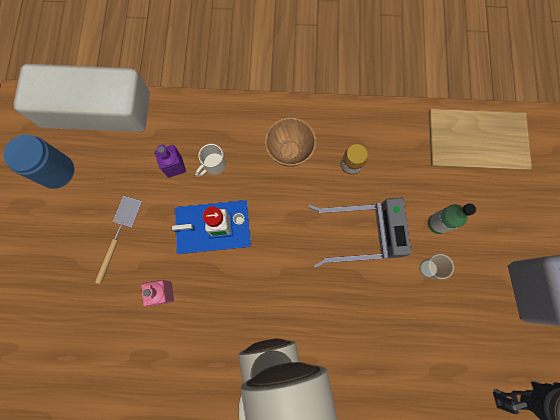

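View pics/side0.png

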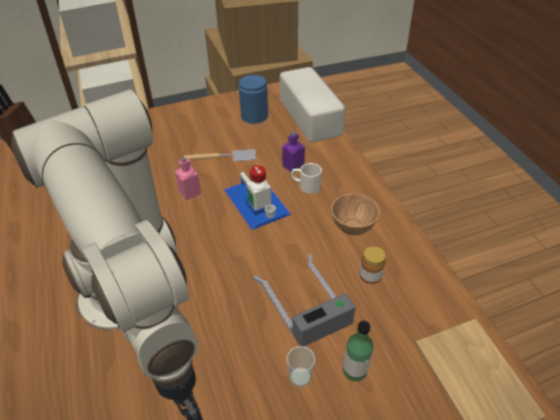

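The top view shows the blue tray at (212,227) with its grip bar at (181,228) and the red cap at (213,216). The dock mouth is near (315,237), with the unit at (395,227).

Things that could be mistaken for the target bottle:
- white/green with the red cap at (213,216): my choice
- purple at (169,160): decoy
- pink at (157,292): decoy

For the tray, the only other blue object is the canister at (40,162).

```bash
cat > h.py <<'E'
from workcell import bot,camera,get_calibration
import cv2,numpy as np
from scipy.spatial.transform import Rotation as R
def pose(name,obs=None):
    c=get_calibration(name)
    if name=="wrist":
        o=obs or bot.get_obs(); T=np.eye(4); T[:3,:3]=R.from_euler('xyz',o['tcp_rot'],degrees=True).as_matrix(); T[:3,3]=o['ee_pos']
        M=T@c['hand_eye']; return c,M[:3,:3],M[:3,3]
    return c,R.from_euler('xyz',c['orientation'],degrees=True).as_matrix(),np.array(c['origin'])
def und(c,px):
    d=(np.atleast_2d(px).astype(float)-[c['cx'],c['cy']])/[c['fx'],c['fy']]; s=d.copy()
    for _ in range(8): s=d/(1+c['k1']*(s**2).sum(1,keepdims=True))
    return s
def cast(name,px,z,P=None):
    c,Rm,o=P or pose(name); s=und(c,px); v=np.c_[s,np.ones(len(s))]@Rm.T
    return o+v*((z-o[2])/v[:,2])[:,None]
def proj(name,p,P=None):
    c,Rm,o=P or pose(name); q=(np.atleast_2d(p)-o)@Rm; s=q[:,:2]/q[:,2:]
    return s*(1+c['k1']*(s**2).sum(1,keepdims=True))*[c['fx'],c['fy']]+[c['cx'],c['cy']]
def blob(m):
    n,l,st,ce=cv2.connectedComponentsWithStats(m.astype(np.uint8)); i=1+np.argmax(st[1:,4]); return l==i,ce[i]
E
python3 - <<'E'
from h import *
im=cv2.imread("pics/top0.png"); 
b,g,r=[im[:,:,i].astype(int) for i in range(3)]
m=(b>120)&(r<70)&(g<110); m[:,:120]=0
k,_=blob(m); c=max(cv2.findContours(k.astype(np.uint8),0,1)[0],key=cv2.contourArea)
w=cast("top",c[:,0,:],0.006)[:,:2].astype(np.float32)
rc=cv2.minAreaRect(w); print("tray",rc,cv2.boxPoints(rc))
k,ce=blob((r>140)&(g<60)&(b<60)); print("cap",ce,cast("top",ce,.16))
S=cv2.imread("pics/side0.png"); print
k,ce=blob((S[:,:,2]>120)&(S[:,:,1]<60)&(S[:,:,0]<60)); print("cap side",ce,cast("side",ce,.15))
cv2.imwrite("pics/crop.png",np.vstack([cv2.resize(im[190:265,165:265],(800,600),interpolation=2)[::1][:600]])[:,:])
a=cv2.resize(im[185:280,300:420],(760,600),interpolation=2); cv2.imwrite("pics/dock.png",a)
E
```

```text
tray ((0.5176688432693481, 0.23601144552230835), (0.14927180111408234, 0.22776347398757935), 8.43874454498291) [[0.42712864 0.33770728]
 [0.46055338 0.11240971]
 [0.608209   0.13431561]
 [0.5747843  0.35961318]]
cap [211.5        215.50892857] [[0.52155106 0.21308054 0.16      ]]
cap side [256.77906977 171.25581395] [[0.52230367 0.22113718 0.15      ]]
```

View pics/crop.png

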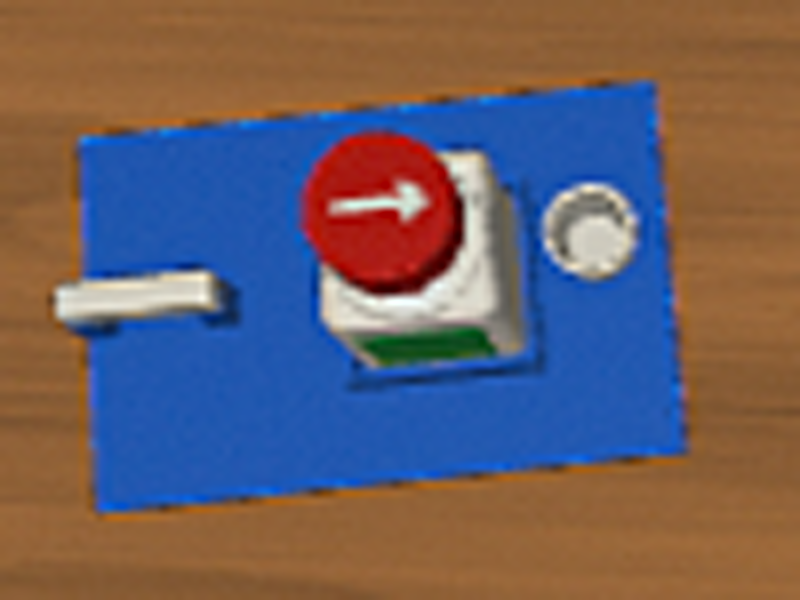

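View pics/dock.png

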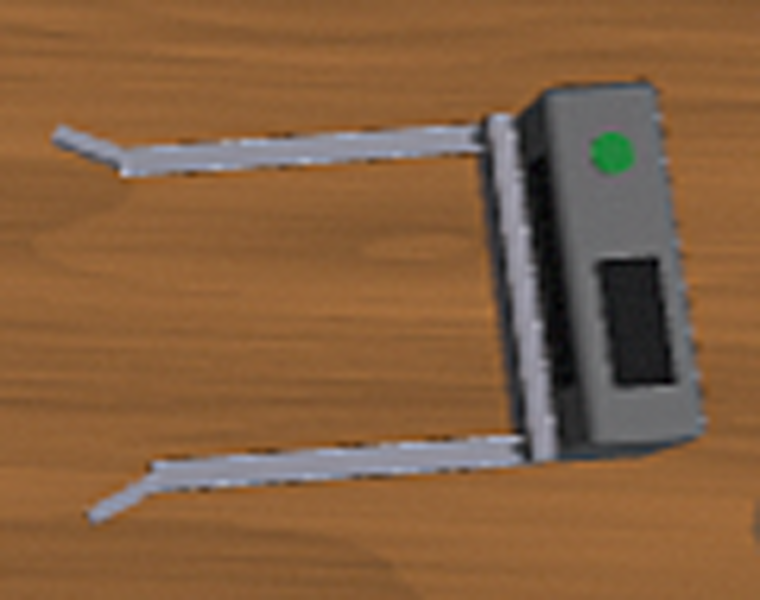

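The crop confirms a white bottle with a green label, a red cap whose arrow points along tray +x, and the cup at the leading end. In the dock crop the rail lip inner edges run (125,177)–(480,152) and (152,463)–(522,435).

```bash
python3 - <<'E'
from h import *
f=lambda u,v:(300+(u+.5)/6.3333-.5,185+(v+.5)/6.3158-.5)
pts=dict(uL=(125,177),uR=(480,152),lL=(152,463),lR=(522,435))
W={k:cast("top",f(*v),.015)[0,:2] for k,v in pts.items()}
for k in W: print(k,W[k])
d=(W['uR']-W['uL'])+(W['lR']-W['lL']); th=np.degrees(np.arctan2(d[1],d[0])); d/=np.linalg.norm(d); n=np.array([-d[1],d[0]])
print("yaw",th,[np.degrees(np.arctan2(*(W[a+'R']-W[a+'L'])[::-1])) for a in'ul'],"width",(W['uL']-W['lL'])@n,(W['uR']-W['lR'])@n)
mid=(W['uL']+W['lL'])/2
print("origin from mouth",mid+.065*d, "lens",(W['uR']-W['uL'])@d,(W['lR']-W['lL'])@d)
mr=(W['uR']+W['lR'])/2; print("from end",mr-.115*d)
# unit top z=.09
U=[cast("top",f(*p),.09)[0,:2] for p in((550,88),(650,85),(700,435),(590,442))]
c=np.mean(U,0);print("unit",c,[np.linalg.norm(U[i]-U[(i+1)%4]) for i in range(4)],"origin",c-.1545*d)
u=(U[3]-U[0]);print("unit yaw",np.degrees(np.arctan2(u[1],u[0]))+90, (U[2]-U[1]))
E
```

```text
uL [ 0.57443651 -0.09979352]
uR [ 0.59506661 -0.27650686]
lL [ 0.43274653 -0.11578341]
lR [ 0.45431494 -0.2953906 ]
yaw -83.24600435874115 [np.float64(-83.3412436461), np.float64(-83.15233615439924)] width 0.14258720341504327 0.1419957341907418
origin from mouth [ 0.51123595 -0.17233738] lens 0.17791323303759357 0.18089735098357754
from end [ 0.51116601 -0.1717468 ]
unit [ 0.52905674 -0.32315509] [np.float64(0.047188610153244916), np.float64(0.16547784232751223), np.float64(0.05049388251341116), np.float64(0.16703362084702256)] origin [ 0.51088651 -0.16972728]
unit yaw -84.70934477315686 [-0.16443512 -0.01854744]
```

```bash
cat > plan.py <<'E'
from h import *
def plan(tgt,yaw,n,start=None):
    """straight path, yaw linear, tool kept vertical; prints rounded rows in tool axes"""
    o=bot.get_obs(); p,y=(o['ee_pos'],o['tcp_rot'][2]) if start is None else start
    p=np.array(p,float); dp=(np.array(tgt)-p)/n; dy=((yaw-y+180)%360-180)/n; L=[]
    for i in range(n):
        a=np.radians(y+dy*i); l=[dp[0]*np.cos(a)+dp[1]*np.sin(a), dp[0]*np.sin(a)-dp[1]*np.cos(a), -dp[2]]
        L.append([round(float(v),4) for v in l])
    print("step mm",np.linalg.norm(dp)*1e3,"twz/row",round(-dy/10,3)); print(L)
E
python3 - <<'E'
from plan import *
plan((.32,-.10,.245),98.4,10)
plan((.505,.32,.20),98.4,10,((.32,-.10,.245),98.4))
E
```

```text
step mm 47.56294315998406 twz/row -0.85
[[0.0288, -0.0378, -0.0], [0.0341, -0.0332, -0.0], [0.0386, -0.0278, -0.0], [0.0423, -0.0218, -0.0], [0.045, -0.0153, -0.0], [0.0468, -0.0084, -0.0], [0.0475, -0.0014, -0.0], [0.0472, 0.0056, -0.0], [0.0459, 0.0125, -0.0], [0.0435, 0.0192, -0.0]]
step mm 46.11398920067532 twz/row -0.0
[[0.0388, 0.0244, 0.0045], [0.0388, 0.0244, 0.0045], [0.0388, 0.0244, 0.0045], [0.0388, 0.0244, 0.0045], [0.0388, 0.0244, 0.0045], [0.0388, 0.0244, 0.0045], [0.0388, 0.0244, 0.0045], [0.0388, 0.0244, 0.0045], [0.0388, 0.0244, 0.0045], [0.0388, 0.0244, 0.0045]]
```

Call:
{"name": "send_rows", "arguments": {
  "linear": [
    [0.0288, -0.0378, 0],
    [0.0341, -0.0332, 0],
    [0.0386, -0.0278, 0],
    [0.0423, -0.0218, 0],
    [0.045, -0.0153, 0],
    [0.0468, -0.0084, 0],
    [0.0475, -0.0014, 0],
    [0.0472, 0.0056, 0]
  ],
  "twist": [
    [0, 0, -0.85],
    [0, 0, -0.85],
    [0, 0, -0.85],
    [0, 0, -0.85],
    [0, 0, -0.85],
    [0, 0, -0.85],
    [0, 0, -0.85],
    [0, 0, -0.85]
  ],
  "gripper": [100, 100, 100, 100, 100, 100, 100, 100],
  "grip_force": 60
}}

```text
time: 1.15
ee_pos: [0.2816, -0.1858, 0.2452]
tcp_rot: [180.0, 0.0, 81.7]
wrist_force: [0.6, -0.3, -0.5]
opening: 0.0854
grasp_force: 0.0
```

Call:
{"name": "send_rows", "arguments": {
  "linear": [
    [0.0459, 0.0125, 0],
    [0.0435, 0.0192, 0],
    [0.0388, 0.0244, 0.0045],
    [0.0388, 0.0244, 0.0045],
    [0.0388, 0.0244, 0.0045],
    [0.0388, 0.0244, 0.0045],
    [0.0388, 0.0244, 0.0045],
    [0.0388, 0.0244, 0.0045]
  ],
  "twist": [
    [0, 0, -0.85],
    [0, 0, -0.85],
    [0, 0, 0],
    [0, 0, 0],
    [0, 0, 0],
    [0, 0, 0],
    [0, 0, 0],
    [0, 0, 0]
  ],
  "gripper": [100, 100, 100, 100, 100, 100, 100, 100]
}}

```text
time: 2.15
ee_pos: [0.431, 0.1531, 0.218]
tcp_rot: [-180.0, 0.0, 98.4]
wrist_force: [0.8, -0.7, 0.9]
opening: 0.0855
grasp_force: 0.0
```

Call:
{"name": "send_rows", "arguments": {
  "linear": [
    [0.0388, 0.0244, 0.0045],
    [0.0388, 0.0244, 0.0045],
    [0.0388, 0.0244, 0.0045],
    [0.0388, 0.0244, 0.0045],
    [0, 0, 0],
    [0, 0, 0]
  ],
  "twist": [
    [0, 0, 0],
    [0, 0, 0],
    [0, 0, 0],
    [0, 0, 0],
    [0, 0, 0],
    [0, 0, 0]
  ],
  "gripper": [100, 100, 100, 100, 100, 100]
}}

```text
time: 2.9
ee_pos: [0.5044, 0.319, 0.1999]
tcp_rot: [-179.9, 0.0, 98.4]
wrist_force: [-0.2, -0.6, 0.5]
opening: 0.0853
grasp_force: 0.0
```

```bash
python3 - <<'E'
from h import *
o=bot.get_obs(); print(o['time'],o['ee_pos'],o['tcp_rot'],o['q'])
P=pose("wrist",o); im=camera("wrist")[:,:,::-1]; cv2.imwrite("pics/w1.png",im)
print(proj("wrist",[[.505,.32,.056],[.5112,-.172,0]],P))
E
```

```text
2.9 [0.50436817 0.31904189 0.19987747] [-1.79944006e+02  3.55911383e-02  9.84119733e+01] [ 3.23201786e+01  1.08348721e+01  1.15493331e+01  9.07800743e+01
 -9.84456382e-03  1.13908228e+02]
[[277.41750795 195.36919333]
 [232.45427549 508.72456056]]
```

View pics/w1.png

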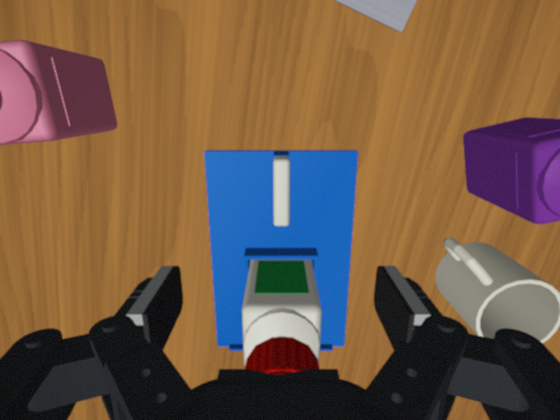

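The wrist view shows the bar spanning (273–289, 155–228), centred near (281,190). It is aligned with the jaws and the bottle sits ahead on the -tool x side.

```bash
python3 - <<'E'
from plan import *
P=pose("wrist"); im=cv2.imread("pics/w1.png")
m=(im.min(2)>150); m[:140]=0;m[235:]=0;m[:,:255]=0;m[:,305:]=0
k,c=blob(m); ys,xs=np.nonzero(k); print(c,xs.min(),xs.max(),ys.min(),ys.max())
w=cast("wrist",np.c_[xs,ys],.056,P)[:,:2].astype(np.float32); print(cv2.minAreaRect(w)); g=np.array(cv2.minAreaRect(w)[0])
B=(im[:,:,0]>120)&(im[:,:,2]<80); k,_=blob(B); ys,xs=np.nonzero(k); r=cv2.minAreaRect(cast("wrist",np.c_[xs,ys],.006,P)[:,:2].astype(np.float32)); print(r)
plan((*g,.040),98.4,6)
E
```

```text
[280.83983573 192.04722793] 273 288 160 225
((0.5076807737350464, 0.3216147720813751), (0.012493729591369629, 0.057516150176525116), 8.880541801452637)
((0.5205693244934082, 0.23728084564208984), (0.14828073978424072, 0.22882170975208282), 8.370874404907227)
step mm 26.738833111775342 twz/row -0.0
[[0.0004, 0.0006, 0.0267], [0.0004, 0.0006, 0.0267], [0.0004, 0.0006, 0.0267], [0.0004, 0.0006, 0.0267], [0.0004, 0.0006, 0.0267], [0.0004, 0.0006, 0.0267]]
```

Call:
{"name": "send_rows", "arguments": {
  "linear": [
    [0, 0.001, 0.027],
    [0, 0.001, 0.027],
    [0.001, 0.001, 0.027],
    [0.001, 0, 0.027],
    [0, 0, 0.027],
    [0, 0, 0.025],
    [0, 0, 0],
    [0, 0, 0]
  ],
  "twist": [
    [0, 0, 0],
    [0, 0, 0],
    [0, 0, 0],
    [0, 0, 0],
    [0, 0, 0],
    [0, 0, 0],
    [0, 0, 0],
    [0, 0, 0]
  ],
  "gripper": [100, 100, 100, 100, 100, 100, 30, 0],
  "grip_force": 60
}}

```text
time: 3.95
ee_pos: [0.5078, 0.3215, 0.0419]
tcp_rot: [179.9, -0.0, 98.4]
wrist_force: [0.0, 0.6, 0.8]
opening: 0.0516
grasp_force: 0.0
```

Call:
{"name": "send_rows", "arguments": {
  "linear": [
    [0, 0, 0],
    [0, 0, 0],
    [0, 0, 0],
    [0, 0, 0]
  ],
  "twist": [
    [0, 0, 0],
    [0, 0, 0],
    [0, 0, 0],
    [0, 0, 0]
  ],
  "gripper": [0, 0, 0, 0]
}}

```text
time: 4.45
ee_pos: [0.5076, 0.3219, 0.0415]
tcp_rot: [179.9, -0.0, 98.4]
wrist_force: [-1.6, -0.8, 6.8]
opening: 0.0129
grasp_force: 60.2
```

```bash
python3 - <<'E'
from plan import *
plan((.476,.1475,.0415),96.7,10)
E
```

```text
step mm 17.723822241535263 twz/row 0.017
[[-0.0168, -0.0057, -0.0], [-0.0168, -0.0056, -0.0], [-0.0168, -0.0056, -0.0], [-0.0168, -0.0055, -0.0], [-0.0169, -0.0055, -0.0], [-0.0169, -0.0054, -0.0], [-0.0169, -0.0054, -0.0], [-0.0169, -0.0053, -0.0], [-0.0169, -0.0053, -0.0], [-0.0169, -0.0052, -0.0]]
```

Call:
{"name": "send_rows", "arguments": {
  "linear": [
    [-0.006, -0.002, 0],
    [-0.012, -0.004, 0],
    [-0.017, -0.006, 0],
    [-0.017, -0.0055, 0],
    [-0.017, -0.0055, 0],
    [-0.017, -0.0055, 0],
    [-0.017, -0.0055, 0],
    [-0.017, -0.0055, 0]
  ],
  "twist": [
    [0, 0, 0],
    [0, 0, 0],
    [0, 0, 0.03],
    [0, 0, 0.03],
    [0, 0, 0.03],
    [0, 0, 0.03],
    [0, 0, 0.03],
    [0, 0, 0.02]
  ],
  "gripper": [0, 0, 0, 0, 0, 0, 0, 0]
}}

```text
time: 5.45
ee_pos: [0.4852, 0.1983, 0.0415]
tcp_rot: [179.8, -0.2, 96.8]
wrist_force: [0.1, 5.7, 3.4]
opening: 0.0127
grasp_force: 59.6
```

Call:
{"name": "send_rows", "arguments": {
  "linear": [
    [-0.017, -0.0055, 0],
    [-0.015, -0.0045, 0],
    [-0.011, -0.003, 0],
    [-0.006, -0.002, 0],
    [0, 0, 0],
    [0, 0, 0]
  ],
  "twist": [
    [0, 0, 0],
    [0, 0, 0],
    [0, 0, 0],
    [0, 0, 0],
    [0, 0, 0],
    [0, 0, 0]
  ],
  "gripper": [0, 0, 0, 0, 0, 0]
}}

```text
time: 6.2
ee_pos: [0.4759, 0.1472, 0.0415]
tcp_rot: [179.9, -0.0, 96.7]
wrist_force: [-0.6, 0.2, 8.1]
opening: 0.0136
grasp_force: 60.2
```

```bash
python3 - <<'E'
from h import *
o=bot.get_obs(); print(o['time'],o['ee_pos'],o['tcp_rot'],o['wrist_force'])
im=camera("top")[:,:,::-1]; cv2.imwrite("pics/top1.png",im)
b,g,r=[im[:,:,i].astype(int) for i in range(3)]
m=(b>110)&(r<70)&(g<110); m[:,:120]=0
k,_=blob(m); ys,xs=np.nonzero(k); print(xs.min(),xs.max(),ys.min(),ys.max())
rc=cv2.minAreaRect(cast("top",np.c_[xs,ys],0.006)[:,:2].astype(np.float32)); print("tray",rc,cv2.boxPoints(rc))
cv2.imwrite("pics/c2.png",cv2.resize(im[170:290,220:420],(800,480),interpolation=2))
E
```

```text
6.2 [0.47591535 0.14719666 0.04146862] [ 1.79879017e+02 -2.11197583e-03  9.67028562e+01] [-0.58018005  0.20858802  8.14731719]
249 305 214 263
tray ((0.4881185293197632, 0.03114621341228485), (0.14924383163452148, 0.16718454658985138), 6.837625503540039) [[ 0.4040752   0.10525975]
 [ 0.42397952 -0.0607357 ]
 [ 0.57216185 -0.04296732]
 [ 0.55225754  0.12302813]]
```

View pics/c2.png

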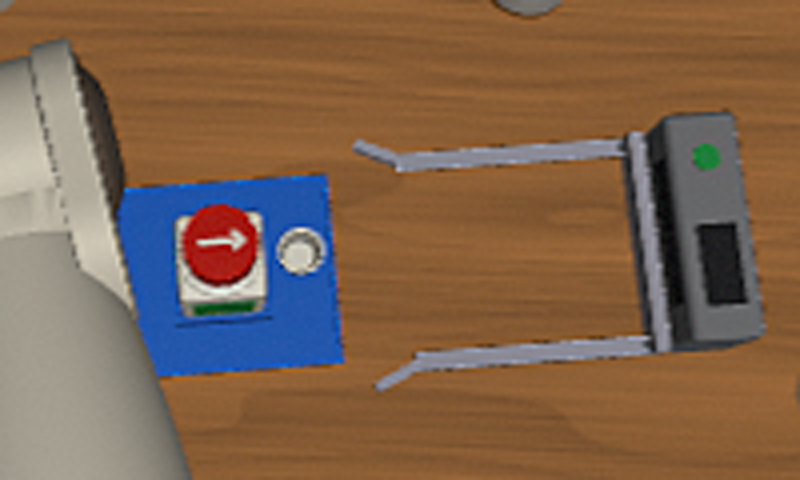

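Tray and dock axes agree to about 0.1°, the lateral offset is about 1 mm, and roughly 235 mm remain to home.

Call:
{"name": "send_rows", "arguments": {
  "linear": [
    [-0.006, -0.0005, 0],
    [-0.012, -0.0005, 0],
    [-0.016, 0, 0],
    [-0.016, 0, 0],
    [-0.014, 0, 0],
    [-0.008, 0, 0],
    [0, 0, 0]
  ],
  "twist": [
    [0, 0, 0],
    [0, 0, 0],
    [0, 0, 0],
    [0, 0, 0],
    [0, 0, 0],
    [0, 0, 0],
    [0, 0, 0]
  ],
  "gripper": [0, 0, 0, 0, 0, 0, 0]
}}

```text
time: 7.12
ee_pos: [0.4834, 0.0756, 0.0415]
tcp_rot: [179.9, -0.0, 96.7]
wrist_force: [-0.3, 1.9, 7.6]
opening: 0.013
grasp_force: 60.2
```

Call:
{"name": "send_rows", "arguments": {
  "linear": [
    [-0.006, 0, 0],
    [-0.01, 0, 0],
    [-0.01, 0, 0],
    [-0.01, 0, 0],
    [-0.006, 0, 0],
    [0, 0, 0]
  ],
  "twist": [
    [0, 0, 0],
    [0, 0, 0],
    [0, 0, 0],
    [0, 0, 0],
    [0, 0, 0],
    [0, 0, 0]
  ],
  "gripper": [0, 0, 0, 0, 0, 0]
}}

```text
time: 7.88
ee_pos: [0.4882, 0.0343, 0.0415]
tcp_rot: [179.9, -0.1, 96.7]
wrist_force: [-0.2, 3.5, 8.3]
opening: 0.0129
grasp_force: 60.3
```

Call:
{"name": "send_rows", "arguments": {
  "linear": [
    [-0.006, 0, 0],
    [-0.012, 0, 0],
    [-0.016, 0, 0],
    [-0.016, 0, 0],
    [-0.016, 0, 0],
    [-0.014, 0, 0],
    [-0.01, 0, 0],
    [-0.006, 0, 0]
  ],
  "twist": [
    [0, 0, 0],
    [0, 0, 0],
    [0, 0, 0],
    [0, 0, 0],
    [0, 0, 0],
    [0, 0, 0],
    [0, 0, 0],
    [0, 0, 0]
  ],
  "gripper": [0, 0, 0, 0, 0, 0, 0, 0]
}}

```text
time: 8.88
ee_pos: [0.4993, -0.0606, 0.0415]
tcp_rot: [179.9, -0.2, 96.7]
wrist_force: [-1.3, 11.3, 9.5]
opening: 0.0128
grasp_force: 60.5
```

Call:
{"name": "send_rows", "arguments": {
  "linear": [
    [-0.004, 0, 0],
    [-0.004, 0, 0],
    [-0.004, 0, 0],
    [-0.004, 0, 0],
    [-0.002, 0, 0]
  ],
  "twist": [
    [0, 0, 0],
    [0, 0, 0],
    [0, 0, 0],
    [0, 0, 0],
    [0, 0, 0]
  ],
  "gripper": [0, 0, 0, 0, 0]
}}

```text
time: 9.5
ee_pos: [0.5014, -0.0781, 0.0415]
tcp_rot: [179.9, -0.2, 96.8]
wrist_force: [-0.9, 10.9, 10.4]
opening: 0.013
grasp_force: 60.5
```

Call:
{"name": "send_rows", "arguments": {
  "linear": [
    [-0.002, 0, 0],
    [-0.002, 0, 0],
    [-0.002, 0, 0],
    [0, 0, 0]
  ],
  "twist": [
    [0, 0, 0],
    [0, 0, 0],
    [0, 0, 0],
    [0, 0, 0]
  ],
  "gripper": [0, 0, 0, 0]
}}

```text
time: 10.0
ee_pos: [0.5021, -0.0842, 0.0415]
tcp_rot: [179.9, -0.1, 96.8]
wrist_force: [-1.5, 10.2, 9.7]
opening: 0.0132
grasp_force: 60.5
```

Call:
{"name": "send_rows", "arguments": {
  "linear": [
    [-0.002, 0, 0],
    [-0.001, 0, 0],
    [0, 0, 0]
  ],
  "twist": [
    [0, 0, 0],
    [0, 0, 0],
    [0, 0, 0]
  ],
  "gripper": [0, 0, 0]
}}

```text
time: 10.38
ee_pos: [0.5023, -0.0861, 0.0415]
tcp_rot: [179.9, -0.3, 96.8]
wrist_force: [-1.8, 16.2, 10.0]
opening: 0.0133
grasp_force: 60.7
```

Call:
{"name": "send_rows", "arguments": {
  "linear": [
    [-0.001, 0, 0],
    [-0.001, 0, 0],
    [0, 0, 0]
  ],
  "twist": [
    [0, 0, 0],
    [0, 0, 0],
    [0, 0, 0]
  ],
  "gripper": [0, 0, 0]
}}

```text
time: 10.75
ee_pos: [0.5023, -0.0861, 0.0415]
tcp_rot: [179.9, -0.5, 96.9]
wrist_force: [-3.6, 29.8, 12.8]
opening: 0.013
grasp_force: 61.0
```

The tray is home: its position is fixed and the force rises to 30 N. Next I relax the push, release and rise.

Call:
{"name": "send_rows", "arguments": {
  "linear": [
    [0.0015, 0, 0],
    [0.0015, 0, 0],
    [0, 0, 0],
    [0, 0, 0],
    [0, 0, 0],
    [0, 0, 0],
    [0, 0, -0.02],
    [0, 0, -0.05]
  ],
  "twist": [
    [0, 0, 0],
    [0, 0, 0],
    [0, 0, 0],
    [0, 0, 0],
    [0, 0, 0],
    [0, 0, 0],
    [0, 0, 0],
    [0, 0, 0]
  ],
  "gripper": [0, 0, 30, 60, 60, 60, 100, 100]
}}

```text
time: 11.75
ee_pos: [0.5002, -0.0874, 0.1088]
tcp_rot: [-179.7, -0.1, 96.7]
wrist_force: [0.5, 0.3, 0.3]
opening: 0.0842
grasp_force: 0.0
```

Call:
{"name": "send_rows", "arguments": {
  "linear": [
    [0, 0, -0.06],
    [0, 0, -0.06],
    [-0.02, 0, -0.05],
    [-0.045, 0, -0.03],
    [-0.046, 0, 0],
    [0, 0, 0],
    [0, 0, 0]
  ],
  "twist": [
    [0, 0, 0],
    [0, 0, 0],
    [0, 0, 0],
    [0, 0, 0],
    [0, 0, 0],
    [0, 0, 0],
    [0, 0, 0]
  ],
  "gripper": [100, 100, 100, 100, 100, 100, 100]
}}

```text
time: 12.62
ee_pos: [0.5145, -0.1976, 0.3099]
tcp_rot: [-180.0, -0.0, 96.7]
wrist_force: [-0.3, 1.3, -0.3]
opening: 0.0852
grasp_force: 0.0
```

```bash
python3 - <<'E'
from h import *
o=bot.get_obs(); print(o['time'],o['ee_pos'],o['tcp_rot'],o['wrist_force'],o['q'])
P=pose("wrist",o); im=camera("wrist")[:,:,::-1]; cv2.imwrite("pics/w2.png",im)
i2=im.astype(int); k,c=blob((i2[:,:,2]>110)&(i2[:,:,1]<80)&(i2[:,:,0]<80)); print(c)
ys,xs=np.nonzero(k); w=cast("wrist",np.c_[xs,ys],.167,P)[:,:2].astype(np.float32); print(cv2.minEnclosingCircle(w),w.mean(0))
S=camera("side")[:,:,::-1]; cv2.imwrite("pics/s2.png",S)
print(proj("wrist",[.515,-.195,.167],P),proj("side",[.515,-.195,.167]))
E
```

```text
12.625 [ 0.5144638  -0.19761374  0.30994526] [-1.79962366e+02 -3.35856215e-02  9.66573125e+01] [-0.26523594  1.29111123 -0.25317147] [-2.10186083e+01  7.25707831e+00  1.98693862e+01  1.02661236e+02
  1.22630376e-02  6.23240629e+01]
[279.05417335 190.99398074]
((0.5155206322669983, -0.19378748536109924), 0.027297846972942352) [ 0.5160673 -0.1924121]
[[277.45378056 194.00427848]] [[301.43922199 258.6399025 ]]
```

View pics/w2.png

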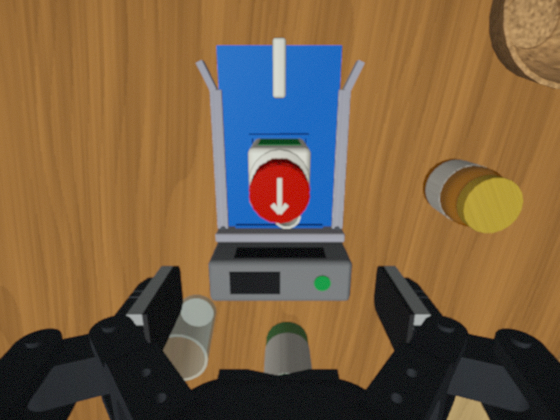

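The tray is seated squarely with its edge at the stop, and the locked cap's arrow points at the unit. The cap centre is (0.5155, -0.194), as expected from the tray geometry.

Call:
{"name": "send_rows", "arguments": {
  "linear": [
    [0.001, 0.0005, 0.02],
    [0.001, 0.0005, 0.035],
    [0.001, 0, 0.035],
    [0, 0, 0.03],
    [0, 0, 0.025],
    [0, 0, 0.015],
    [0, 0, 0.007],
    [0, 0, 0]
  ],
  "twist": [
    [0, 0, 0],
    [0, 0, 0],
    [0, 0, 0],
    [0, 0, 0],
    [0, 0, 0],
    [0, 0, 0],
    [0, 0, 0],
    [0, 0, 0]
  ],
  "gripper": [100, 100, 100, 100, 100, 100, 100, 100]
}}

```text
time: 13.72
ee_pos: [0.5154, -0.1944, 0.1436]
tcp_rot: [180.0, 0.0, 96.7]
wrist_force: [-0.1, 0.2, 0.4]
opening: 0.0854
grasp_force: 0.0
```

Call:
{"name": "send_rows", "arguments": {
  "linear": [
    [0, 0, 0],
    [0, 0, 0],
    [0, 0, 0],
    [0, 0, 0],
    [0, 0, 0]
  ],
  "twist": [
    [0, 0, 0],
    [0, 0, 0],
    [0, 0, 0],
    [0, 0, 0],
    [0, 0, 0]
  ],
  "gripper": [50, 50, 40, 40, 40]
}}

```text
time: 14.35
ee_pos: [0.5156, -0.1948, 0.1441]
tcp_rot: [179.9, 0.0, 96.7]
wrist_force: [-0.4, -0.1, 6.2]
opening: 0.0512
grasp_force: 62.0
```

Call:
{"name": "send_rows", "arguments": {
  "linear": [
    [0, 0, 0.002],
    [0, 0, 0.002],
    [0, 0, 0.002],
    [0, 0, 0.001],
    [0, 0, 0]
  ],
  "twist": [
    [0, 0, 0],
    [0, 0, 0],
    [0, 0, 0],
    [0, 0, 0],
    [0, 0, 0]
  ],
  "gripper": [0, 0, 0, 0, 0]
}}

```text
time: 14.98
ee_pos: [0.5157, -0.1948, 0.1382]
tcp_rot: [179.9, 0.1, 96.7]
wrist_force: [-2.2, 0.7, 12.9]
opening: 0.0509
grasp_force: 63.0
```

Call:
{"name": "send_rows", "arguments": {
  "linear": [
    [0, 0, 0.001],
    [0, 0, 0.001],
    [0, 0, 0]
  ],
  "twist": [
    [0, 0, 0],
    [0, 0, 0],
    [0, 0, 0]
  ],
  "gripper": [0, 0, 0]
}}

```text
time: 15.35
ee_pos: [0.516, -0.1949, 0.1382]
tcp_rot: [179.8, 0.1, 96.7]
wrist_force: [-7.2, 3.3, 24.4]
opening: 0.0515
grasp_force: 64.5
```

Call:
{"name": "send_rows", "arguments": {
  "linear": [
    [0, 0, -0.0007],
    [0, 0, 0],
    [0, 0, 0],
    [0, 0, 0],
    [0, 0, 0],
    [0, 0, 0],
    [0, 0, 0]
  ],
  "twist": [
    [0, 0, 0],
    [0, 0, -0.4],
    [0, 0, -0.8],
    [0, 0, -0.8],
    [0, 0, -0.8],
    [0, 0, -0.8],
    [0, 0, 0]
  ],
  "gripper": [0, 0, 0, 0, 0, 0, 0]
}}

```text
time: 16.23
ee_pos: [0.5159, -0.1947, 0.1382]
tcp_rot: [179.9, 0.2, 132.8]
wrist_force: [-5.8, 3.6, 20.6]
opening: 0.0512
grasp_force: 63.9
```

```bash
python3 - <<'E'
from h import *
o=bot.get_obs(); print(o['ee_pos'],o['tcp_rot'],o['wrist_force'],o['torque'],o['q'])
S=camera("side")[:,:,::-1]; u,v=301,258; cv2.imwrite("pics/s3.png",cv2.resize(S[v-60:v+60,u-80:u+80],(800,600),interpolation=2))
E
```

```text
[ 0.51593071 -0.19471283  0.13819274] [179.88371057   0.19390883 132.81845524] [-5.83644631  3.56209946 20.6154058 ] [0.46632921 1.10504028 0.10200146] [-2.06851943e+01  4.14813084e+00 -2.64393309e+00  8.29825135e+01
  1.75643469e-02  2.64961882e+01]
```

View pics/s3.png

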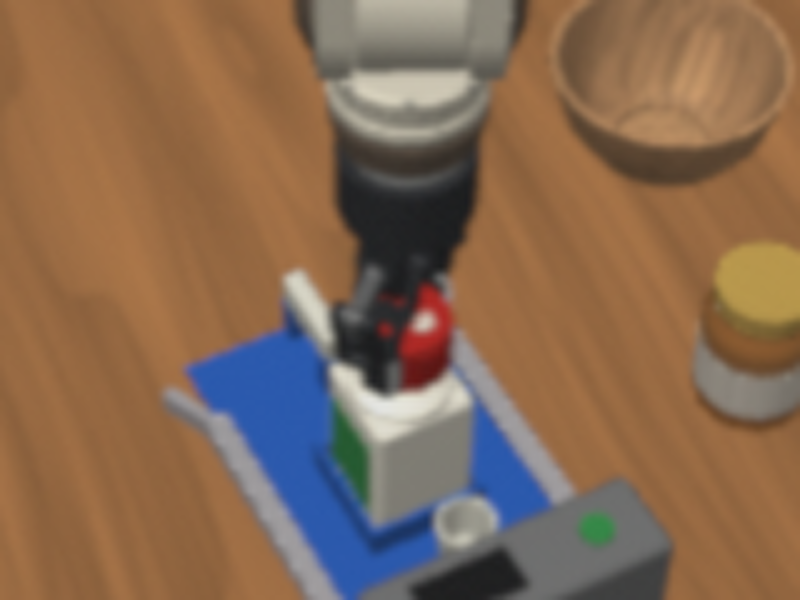

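The side view at (400,330) shows the cap down in the jaws, the bottle upright in its pocket and the cup standing. The twist moment is only 0.1 N m, so the cap is turning with the gripper.

Call:
{"name": "send_rows", "arguments": {
  "linear": [
    [0, 0, 0],
    [0, 0, 0],
    [0, 0, 0],
    [0, 0, 0],
    [0, 0, 0],
    [0, 0, 0],
    [0, 0, 0]
  ],
  "twist": [
    [0, 0, -0.8],
    [0, 0, -0.8],
    [0, 0, -0.8],
    [0, 0, -0.8],
    [0, 0, -0.8],
    [0, 0, -0.6],
    [0, 0, 0]
  ],
  "gripper": [0, 0, 0, 0, 0, 0, 0]
}}

```text
time: 17.15
ee_pos: [0.5158, -0.195, 0.1383]
tcp_rot: [-179.9, 0.2, 178.8]
wrist_force: [-6.5, 2.0, 21.2]
opening: 0.0515
grasp_force: 63.9
```

Call:
{"name": "send_rows", "arguments": {
  "linear": [
    [0, 0, -0.004],
    [0, 0, -0.006],
    [0, 0, -0.008],
    [0, 0, -0.008],
    [0, 0, 0]
  ],
  "twist": [
    [0, 0, 0],
    [0, 0, 0],
    [0, 0, 0],
    [0, 0, 0],
    [0, 0, 0]
  ],
  "gripper": [0, 0, 0, 0, 0]
}}

```text
time: 17.77
ee_pos: [0.5155, -0.1948, 0.1617]
tcp_rot: [-180.0, 0.0, 178.7]
wrist_force: [-1.0, -0.4, 0.5]
opening: 0.0515
grasp_force: 62.4
```

Call:
{"name": "send_rows", "arguments": {
  "linear": [
    [0, 0, -0.01],
    [0, 0, -0.015],
    [0, 0, -0.02],
    [0, 0, -0.02],
    [0, 0, -0.015],
    [0, 0, -0.009],
    [0, 0, 0],
    [0, 0, 0]
  ],
  "twist": [
    [0, 0, 0],
    [0, 0, 0],
    [0, 0, 0],
    [0, 0, 0],
    [0, 0, 0],
    [0, 0, 0],
    [0, 0, 0],
    [0, 0, 0]
  ],
  "gripper": [0, 0, 0, 0, 0, 0, 0, 0]
}}

```text
time: 18.77
ee_pos: [0.5152, -0.1946, 0.2493]
tcp_rot: [180.0, -0.1, 178.7]
wrist_force: [0.1, -0.5, -0.3]
opening: 0.0508
grasp_force: 62.5
```

```bash
python3 - <<'E'
from h import *
o=bot.get_obs(); print(o['time'],o['ee_pos'],o['tcp_rot'],o['wrist_force'],o['opening'],o['grasp_force'])
S=camera("side")[:,:,::-1]; u,v=301,245; a=cv2.resize(S[v-75:v+75,u-50:u+50],(400,600),interpolation=2)
T=camera("top")[:,:,::-1]; b=cv2.resize(T[180:280,300:366],(396,600),interpolation=2); b=cv2.resize(T[180:280,345:411],(396,600),interpolation=2)
cv2.imwrite("pics/s4.png",np.hstack([a,b]))
E
```

```text
18.775 [ 0.5151637  -0.19456203  0.24926374] [ 1.79978718e+02 -5.50729641e-02  1.78695779e+02] [ 0.12110291 -0.52900803 -0.27165974] 0.05079753873036318 62.45973800774664
```

View pics/s4.png

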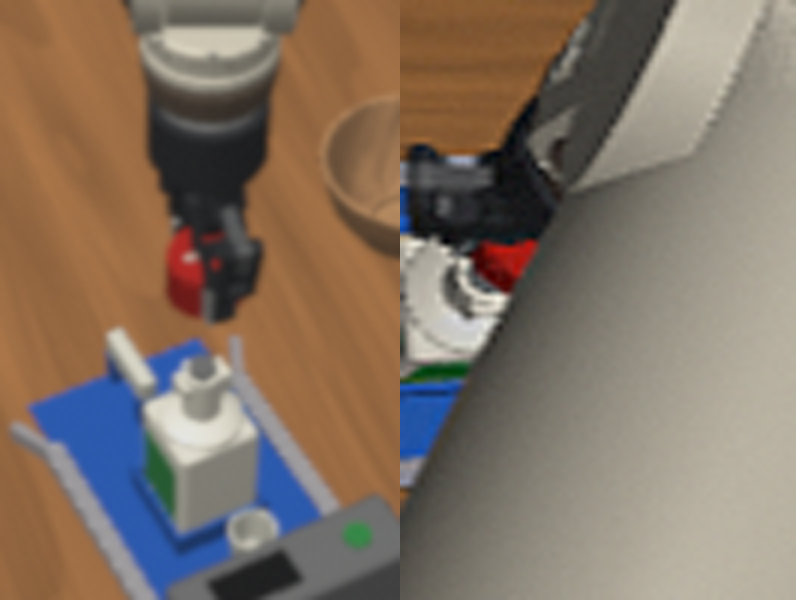

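The cap at (190,270) is held upright above the open bottle, whose mouth is at (205,370). The bottle stands in the tray, the cup at (252,530) stands too, and the tray is home. I'm handing it in.

```bash
python3 -c "
from workcell import ticket
print(ticket.job_done())"
```

```text
the job is handed in; nothing more can be done
None
```

The job is handed in; no verdict came back. The tray is home in the dock, and the cap came off and is held still about 7 cm above the open bottle's mouth. The dosing cup is still standing, and the arm used about 19 of the 61 s.

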